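# Load a plate into the hold-down clamp and screw it tight

### The arm

A 6-joint arm with a two-finger parallel gripper is mounted at the origin on the work surface; the furniture and walls round the work are solid. World frame = base frame: x ahead of the robot, y to its left, z up, the work surface at z = 0. Lengths are in m, angles in degrees, forces in N, time in s.
With the tool pointing down it reaches from about 0.4 to 0.825 m from the base axis. Payload 7 kg.
Tool frame: the origin (TCP) lies midway between the tips of the shut fingers; the grasp point (between the pads) lies 19 mm behind it; z points along the fingers, y is the direction in which the jaws open and shut (so a half turn about z gives the same grasp; the last joint's range is limited). The gripper opens to 88 mm and grips with 3 to 60 N. Pads are 19 mm wide; open, the fingers measure 130 mm over their backs; the gripper's body (78 mm by 193 mm) begins 47 mm behind the grasp point.
Start: joints at [16.507, 20.546, 0.682, 0, -70.136, -16.507], TCP at [0.675, -0, 0.227] pointing down, gripper open.
Joint ranges: [-176.03, 176.03], [-82.01, 121.73], [-58.28, 71.71], [-173.87, 95.51], [-174.79, -0.11], [-173.66, 173.66]. Speed limits (degrees/s): [136.94, 136.94, 172.46, 180, 180, 180].

### API

Orientations are given as a 3x3 rotation matrix whose columns are the frame's x, y, z axes.
In Python, from rig import robot gives the robot as it stands. Calls block until the motion is done:
- robot.goto(position, orientation): joint-space move of the TCP to a pose.
- robot.servo_line(position, ori=None, speed=0.15): straight line of the TCP; ori=None keeps the orientation; speed is the mean speed in m/s.
- robot.movej(angles): joint-space move.
- robot.move_gripper(opening): opening from 0.0 (shut) to 1.0 (fully open); the grip force is fixed at half the most; returns when the fingers have stopped.
- robot.dwell(seconds).
- robot.ik(position, orientation): joint angles nearest the present ones, or None.
- robot.grab_frame(name): name is "scene" or "side" or "wrist"; returns (picture, depth): 420x560x3 uint8, red, green, blue; 420x560 float32, m along the optical axis (not along the pixel's ray), 0 where there is no reading.
- robot.camera_info(name): a dict with "vfov" (degrees; the focal length in pixels is half the picture's height over the tangent of half this angle, whatever the lens; pixels are square), "cx", "cy" (the principal point, pixels), "view" (4x4, takes a point from world to camera coordinates); the wrist camera has in their place "T_tool_cam" (4x4, takes a point from camera to tool coordinates, whose origin is the TCP and whose axes are the flange's). Camera axes: x right, y down, z forward; pixel columns grow to the right and rows downward; lengths in m; the calibration is good to about 2 mm. A picture is of the moment at which its call begins: read the wrist's pose just before it. camera_info takes no time and is no camera call.
A pose or a line that the arm cannot do raises robot.Unreachable and nothing moves.
- robot.job_done(): hands the job in, once; it reports no verdict.
Readings, each from a call of its own:
- robot.read_t(): time.
- robot.read_qpos(): joint angles.
- robot.read_qvel(): joint speeds.
- robot.read_effort(): joint torques, N m.
- robot.read_position(): TCP position.
- robot.read_tcp_rot(): TCP orientation.
- robot.read_force(): force on the tool from outside, world axes, zero at the start.
- robot.read_ft_torque(): the same for the moment, N m.
- robot.read_grip_width(): opening from 0.0 (shut) to 1.0 (fully open).
Only numpy, scipy, OpenCV 4.12 (cv2) and the standard library are available. Lean on these libraries where they do the work, as an engineer would, in place of code of your own. Each camera call takes 0.05 s, during which the arm holds its last target.

### The job

Lay the loose steel plate flat on the bed of the hold-down clamp, between the two low rails and with its end home against the column, and let go of it. Then turn the clamp's T-handle clockwise until its resistance rises and the spring foot is pressed about half-way in; do not wind the foot until it bottoms. Leave the other things on the bench where they are.

Things in the scene. Friction and masses are not known exactly. Their poses are not given: they have to be found in the camera images.
- plate: loose flat dark steel plate 150 x 44 x 14 mm (length along its x, width along y), about 0.2 kg, with a round hole 12 mm from each end and a 22 x 14 mm slot in the middle; both ends and both faces are alike. Origin: centre of the underside. It is lying flat on the bench at the start.
- clamp: hold-down clamp fixed to the bench, a grey C-shaped frame. Origin: on the bench top straight under the screw axis; z up; x points from the open loading end towards the column. Base plate 14 mm thick, x -75 to 100 mm, y -45 to 45 mm. The bed, 35 mm above the bench, spans x -60 to 45 mm, y -32 to 32 mm; the plate goes in lengthwise from the open end.
- bed_home (a point): point on the bed top, 35 mm above the bench, where the centre of the plate's underside is when it is home (clamp frame x -30, y 0 mm); axes as the clamp's. Two rails along x, inner faces at y -26 and 26 mm, stand 6.5 mm above the bed. When home, 45 mm of the plate sticks out past the bed, free at both sides and beneath, to be gripped by.
- stop (a point): middle of the foot of the column's flat face, the end stop (clamp frame x 45, z 35 mm); axes as the clamp's. The column is 54 mm wide. From its top the arm overhangs the bed to clamp x -25 mm, underside 100 mm and top 128 mm above the bench (brass collar to 133 mm); a plate is slid in beneath it.
- tee_bar (a point): centre of the T-handle's bar, on the screw's vertical axis, 185 mm above the bench at tee = 0; x lies along the bar, z up. The steel bar is 14 mm thick, 105 mm long over its ball ends (19 mm); a 12 mm stem runs down 36 mm from its centre to an 18 mm screw, so fingers can straddle bar and stem from above. It comes down 4 mm per radian.
- tee (a joint): turn of the T-handle in rad, growing clockwise seen from above (tightening; screw goes down 4 mm per radian). Starts at 0.2 to 0.8, range 0 to 5.2. Steady friction 0.4 N m; it stays where left. With the plate on the bed the foot touches at about 2.25 rad; then resistance rises 0.13 N m per radian and the foot is half pressed in at about 3.25 rad.
- foot (a joint): how far the spring foot (26 mm disc below the screw, on a thin stem; its underside is 58 mm above the bench at tee = 0) is pressed up into the screw, in m: 0 free, 0.008 bottomed; the spring takes 8 N per mm, so half-way (0.004) clamps with 32 N
- grey_box: bystander: shallow grey tray with pins, 58 x 86 x 16 mm, loose; origin under its centre. Farther right, at x 0.35, y -0.48 m, a thin black cable hangs straight down to the bench: go round it
- camera_back_03: bystander: small white moulded shell with circuit boards, 117 x 86 x 41 mm over its leads, loose; origin under it. Nearer the robot two stacks of black trays, 230 mm high, fill x 0.23 to 0.54, y -0.23 to 0.22 m: keep above or clear of them
Things that resemble listed ones, but are neither listed nor needed, are in the scene too. Of the things shaped like the clamp, the grey one is meant.

How it is judged (in metres and radians):
On the way, in this order (a step that is already met when the one before it is completed fails the run):
1. the plate lies home on the bed, let go, with the foot still free (x of plate in the frame of clamp between -0.037 and -0.025 m and y of plate in the frame of clamp between -0.0065 and 0.0065 m and z of plate in the frame of clamp between 0.032 and 0.038 m and angle between the x axis of plate and the x axis of clamp, either way round below 0.12 rad and angle between plate's own z axis and vertical below 0.06 rad and value of joint foot below 0.001 m and contact force between the fingers and plate below 0.3 N and linear speed of plate below 0.02 m/s), for 0.2 s.
2. the foot clamps the plate (x of plate in the frame of clamp between -0.037 and -0.025 m and y of plate in the frame of clamp between -0.0065 and 0.0065 m and z of plate in the frame of clamp between 0.032 and 0.038 m and angle between the x axis of plate and the x axis of clamp, either way round below 0.12 rad and angle between plate's own z axis and vertical below 0.06 rad and value of joint foot above 0.002 m), for 0.2 s.
At the end, for the whole second after the job is handed in: The plate lies flat on the bed between the rails, its end within 7 mm of the column, at rest, and the spring foot is pressed 2 to 6.5 mm into the screw (half-way is 4 mm) with the T-handle released and still (all of step 2 and value of joint foot below 0.0065 m and linear speed of plate below 0.01 m/s and velocity of joint tee between -0.05 and 0.05 rad/s); the robot touches nothing.
It fails at once if the spring foot is wound until it bottoms (7.6 mm) (value of joint foot above 0.0076 m).
It fails at once if a bystander is pushed more than 30 mm (distance of any of grey_box, camera_back_03 from where it was at the start of the episode above 0.03 m).
It also fails if it takes over 72 s, if anything falls off the work surface, if the arm or the gripper's body presses on something with over 40 N, if the wrist force passes 120 N, or if a joint passes its speed limit or range.

## Working session

There is one attempt and no reset: what is moved stays moved. The work goes in short steps, each a Python script; the robot and the scene stay as the last script left them, time stands still between calls to the robot, and variables do not carry over. Pictures are saved under pics/ and viewed, and the job is handed in when it is done.

```bash
ls; mkdir -p pics; python3 - <<'E'
from rig import robot
import cv2
for n in ["scene","side","wrist"]:
    im,d=robot.grab_frame(n)
    cv2.imwrite(f"pics/{n}0.png",im[:,:,::-1])
    print(n,robot.camera_info(n))
print(robot.read_t(),robot.read_tcp_rot(),robot.read_position())
E
```

```text
pics
scene {'vfov': 49.61463931726338, 'cx': 280.2491078669545, 'cy': 213.3979485105587, 'view': array([[ 0.21578098, -0.97629999,  0.0166405 ,  0.01184521],
       [-0.8207919 , -0.19058906, -0.53849463,  0.5384424 ],
       [ 0.52890379,  0.10253851, -0.84246462,  1.6488888 ],
       [ 0.        ,  0.        ,  0.        ,  1.        ]])}
side {'vfov': 50.12581986488, 'cx': 285.109946483806, 'cy': 202.40979330744418, 'view': array([[-9.87464274e-01, -1.57842484e-01, -2.40661763e-04,
         5.90031392e-01],
       [-9.95557867e-02,  6.24003792e-01, -7.75053490e-01,
         6.95738482e-02],
       [ 1.22486542e-01, -7.65313673e-01, -6.31895584e-01,
         1.61347116e+00],
       [ 0.00000000e+00,  0.00000000e+00,  0.00000000e+00,
         1.00000000e+00]])}
wrist {'vfov': 59.18630470184033, 'cx': 286.33245697211913, 'cy': 209.27777484957267, 'T_tool_cam': array([[-1.82529062e-04, -9.53945728e-01, -2.99979189e-01,
         8.21436800e-02],
       [ 9.99999980e-01, -1.48330373e-04, -1.36775932e-04,
        -6.18706693e-04],
       [ 8.59807914e-05, -2.99979208e-01,  9.53945736e-01,
        -1.59473247e-01],
       [ 0.00000000e+00,  0.00000000e+00,  0.00000000e+00,
         1.00000000e+00]])}
0.15 [[-8.12444902e-05 -9.99999164e-01 -1.29021341e-03]
 [-9.99999990e-01  8.13988699e-05 -1.19602297e-04]
 [ 1.19707219e-04  1.29020368e-03 -9.99999161e-01]] [ 6.74635900e-01 -1.03568906e-05  2.25821204e-01]
```

View pics/scene0.png

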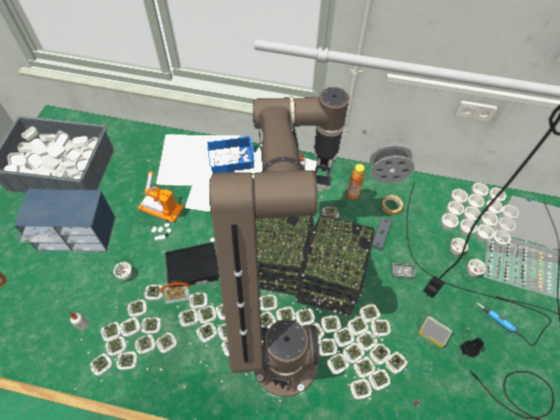

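View pics/side0.png

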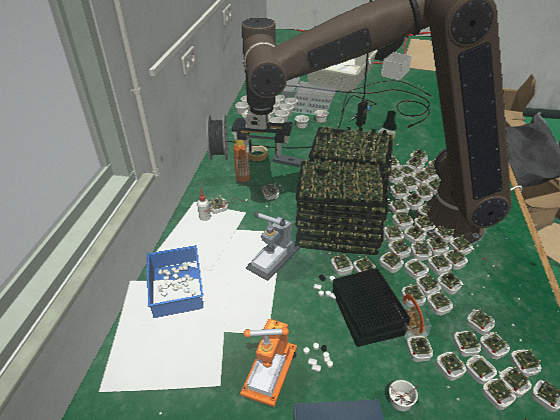

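View pics/wrist0.png

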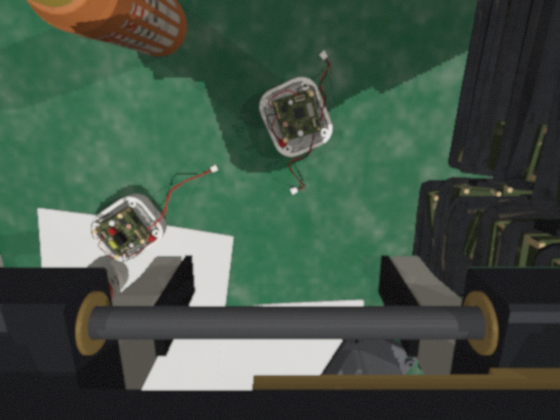

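```bash
python3 - <<'E'
import cv2
a=cv2.imread("pics/scene0.png");b=cv2.imread("pics/side0.png")
cv2.imwrite("pics/c1.png",cv2.resize(a[130:300,330:440],None,fx=3.5,fy=3.5,interpolation=cv2.INTER_CUBIC))
cv2.imwrite("pics/c2.png",cv2.resize(b[120:290,190:330],None,fx=3.5,fy=3.5,interpolation=cv2.INTER_CUBIC))
E
```

```text
(no output)
```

View pics/c1.png

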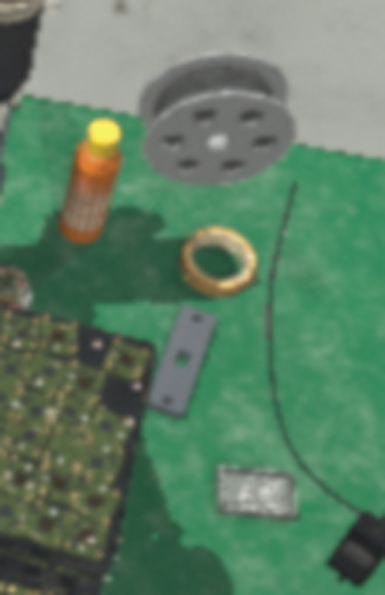

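View pics/c2.png

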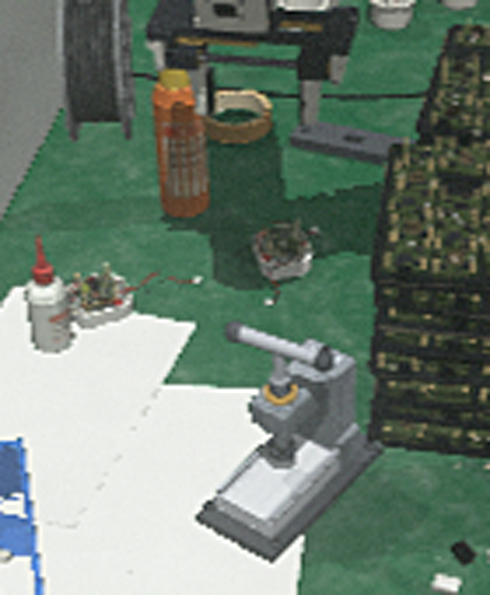

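Scene crop: the grey-blue plate with two end holes and a middle slot is at scene pixel about (382,232). Next to it lie the grey_box at (403,271) and a tape ring, and neither fits. There are two clamps: grey at side pixel (272,245) and orange at (268,362). The grey one is meant, and its open end faces down-left in the side view.

```bash
cat > h.py <<'E'
from rig import robot
import numpy as np, cv2
def K(name):
    c=robot.camera_info(name); f=210/np.tan(np.radians(c['vfov']/2)); return c,f
def cam2world(name,R=None,p=None):
    c,f=K(name)
    if name=='wrist':
        T=np.eye(4);T[:3,:3]=robot.read_tcp_rot();T[:3,3]=robot.read_position();return T@c['T_tool_cam']
    return np.linalg.inv(c['view'])
def ray(name,uv,T):
    c,f=K(name); uv=np.atleast_2d(np.asarray(uv,float))
    d=np.c_[(uv[:,0]-c['cx'])/f,(uv[:,1]-c['cy'])/f,np.ones(len(uv))]
    return T[:3,3],d@T[:3,:3].T
def onplane(name,uv,z,T=None):
    T=cam2world(name) if T is None else T
    o,d=ray(name,uv,T); s=(z-o[2])/d[:,2]; return o+s[:,None]*d
def cloud(name,depth,T=None):
    T=cam2world(name) if T is None else T
    v,u=np.mgrid[:420,:560]; o,d=ray(name,np.c_[u.ravel(),v.ravel()],T)
    P=o+d*depth.reshape(-1,1); P[depth.ravel()==0]=np.nan
    return P.reshape(420,560,3)
E
python3 - <<'E'
from h import *
im,d=robot.grab_frame("scene"); P=cloud("scene",d)
np.save("scene_d.npy",d)
hsv=cv2.cvtColor(im,cv2.COLOR_RGB2HSV)
print(hsv[225,385],hsv[240,378],hsv[232,395])
m=((hsv[...,1]<90)&(hsv[...,0]>95)&(hsv[...,0]<140)).astype(np.uint8); r=np.zeros_like(m); r[214:252,370:395]=1; m*=r
cs,_=cv2.findContours(m,cv2.RETR_EXTERNAL,cv2.CHAIN_APPROX_NONE); c=max(cs,key=cv2.contourArea)
print(cv2.contourArea(c),cv2.minAreaRect(c))
w=onplane("scene",c[:,0,:],0.014)
print(cv2.minAreaRect((w[:,:2]*1000).astype(np.float32)))
print("depth z",np.nanmedian(P[m>0],0),np.nanpercentile(P[m>0][:,2],[5,50,95]))
sd,dd=robot.grab_frame("side"); Q=cloud("side",dd)
for uv in [(276,250),(258,262),(275,215),(255,214),(286,222),(265,268),(290,240),(300,245),(250,266),(276,226)]: print(uv,Q[uv[1],uv[0]].round(3))
E
```

```text
[105  20 128] [107  18 126] [ 73 142 138]
217.0 ((381.4036560058594, 232.8329315185547), (8.938952445983887, 28.64415740966797), 20.22486114501953)
((615.3209838867188, -292.6451416015625), (37.01530838012695, 144.83758544921875), 79.04130554199219)
depth z [ 0.61293676 -0.29214406  0.0144745 ] [0.00725174 0.0144745  0.02153333]
(276, 250) [0.584 0.271 0.034]
(258, 262) [0.631 0.333 0.035]
(275, 215) [0.625 0.063 0.   ]
(255, 214) [0.644 0.286 0.192]
(286, 222) [0.557 0.235 0.127]
(265, 268) [0.605 0.353 0.033]
(290, 240) [0.542 0.245 0.06 ]
(300, 245) [0.512 0.217 0.015]
(250, 266) [0.657 0.337 0.016]
(276, 226) [0.584 0.262 0.131]
```

```bash
python3 - <<'E'
from h import *
R=np.array([[0,-1,0],[-1,0,0],[0,0,-1.]])
robot.goto([0.62,0.23,0.38],R); print(robot.read_t())
T=cam2world("wrist"); np.save("T1.npy",T)
im,d=robot.grab_frame("wrist"); cv2.imwrite("pics/w1.png",im[:,:,::-1]); np.save("d1.npy",d)
P=cloud("wrist",d,T); np.save("P1.npy",P)
s,ds=robot.grab_frame("scene"); cv2.imwrite("pics/s1.png",s[:,:,::-1])
s,ds=robot.grab_frame("side"); cv2.imwrite("pics/sd1.png",s[:,:,::-1])
print(robot.read_t(),robot.read_qpos())
E
```

```text
1.3417
1.4917 [ 3.71005582e+01  1.64270471e+01  1.40831886e+01 -4.84121598e-03
 -8.77637715e+01 -3.71986458e+01]
```

View pics/w1.png

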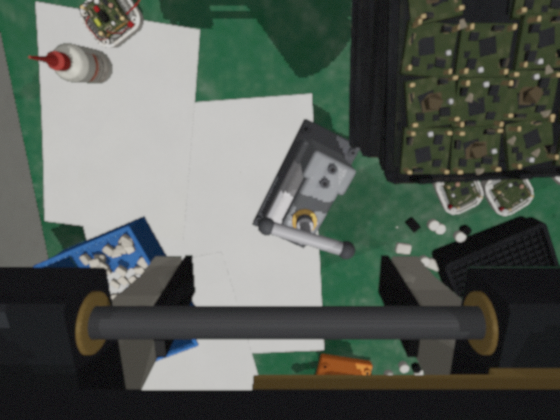

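View pics/s1.png

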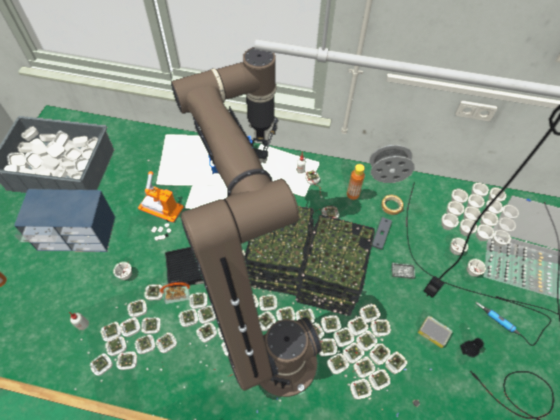

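```bash
python3 - <<'E'
from h import *
im=cv2.imread("pics/w1.png");P=np.load("P1.npy")
cv2.imwrite("pics/w1c.png",cv2.resize(im[110:270,220:380],None,fx=3.7,fy=3.7,interpolation=cv2.INTER_CUBIC))
z=P[...,2]; r=np.zeros(z.shape,bool); r[110:265,235:365]=1
for lo,hi,n in [(.165,.205,'bar'),(.118,.134,'arm'),(.008,.02,'base')]:
    m=(r&(z>lo)&(z<hi)).astype(np.uint8)
    cs,_=cv2.findContours(m,cv2.RETR_EXTERNAL,cv2.CHAIN_APPROX_NONE); c=max(cs,key=cv2.contourArea)
    Q=P[c[:,0,1],c[:,0,0],:2]*1000
    print(n,cv2.contourArea(c),cv2.minAreaRect(c),cv2.minAreaRect(Q.astype(np.float32)),np.nanmedian(P[m>0],0))
S=P[:200,350:];s=S[S[...,2]>.18];print("stack",np.nanpercentile(s,[0,1,5,50,95,99,100],axis=0).round(3))
E
```

```text
bar 1378.0 ((306.44781494140625, 236.6769256591797), (101.24156188964844, 20.79430389404297), 16.42930030822754) ((599.6171264648438, 288.5430603027344), (18.30031967163086, 104.62490844726562), 72.17608642578125) [0.60042523 0.28612585 0.19120454]
arm 2657.5 ((317.2000427246094, 195.10000610351562), (47.85185241699219, 81.39286804199219), 26.56505012512207) ((585.62841796875, 260.63568115234375), (95.1746597290039, 54.283897399902344), 63.43790817260742) [0.5831697  0.24884137 0.12910174]
base 2003.5 ((312.5, 171.5), (63.05711364746094, 148.922119140625), 26.56505012512207) ((584.7847900390625, 258.79888916015625), (214.80172729492188, 90.02838134765625), 63.47792053222656) [0.5885048  0.21803141 0.01518141]
stack [[0.376 0.077 0.182]
 [0.387 0.08  0.209]
 [0.404 0.085 0.212]
 [0.469 0.146 0.222]
 [0.531 0.213 0.23 ]
 [0.537 0.22  0.236]
 [0.541 0.226 0.245]]
```

View pics/w1c.png

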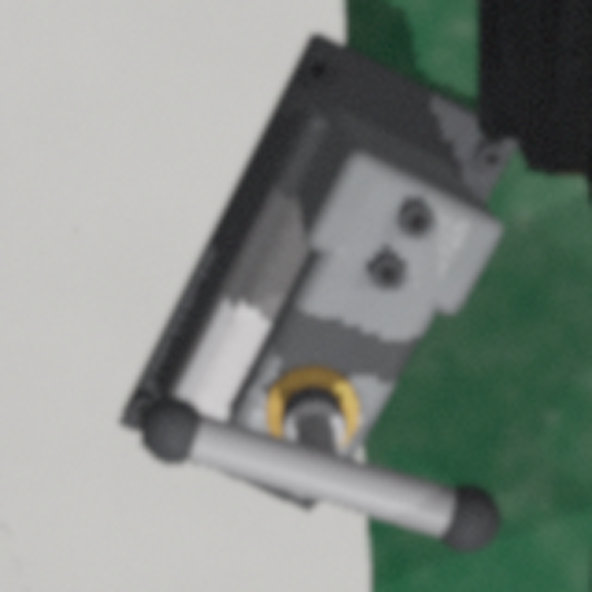

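```bash
python3 - <<'E'
from h import *
P=np.load("P1.npy");T=np.load("T1.npy")
o=np.array([.5996,.2885]);a=np.radians(-116.56);x=np.array([np.cos(a),np.sin(a)]);y=np.array([-x[1],x[0]])
v,u=np.mgrid[:420,:560]; z=P[...,2]
X=(P[...,:2]-o)@x;Y=(P[...,:2]-o)@y
def st(n,m): print(n,m.sum(),"z",np.nanmean(z[m])*1000,np.nanstd(z[m])*1000,"med",np.nanmedian(z[m])*1000)
st("arm top",(X>.02)&(X<.045)&(abs(Y)<.015)&(z>.11)&(z<.14))
st("base",(X>.08)&(X<.095)&(abs(Y)<.04)&(z<.03)&(z>0))
# column end edge etc
m=(z>.118)&(z<.134)&(X>-.05)&(X<.1)
print("arm X",np.percentile(X[m],[.5,99.5]),"Y",np.percentile(Y[m],[.5,99.5]))
m=(z>.008)&(z<.02)&(X<.12)&(X>.05)&(abs(Y)<.05); print("base X",np.percentile(X[m],[50,95,99,99.9]),np.percentile(Y[m],[.5,99.5]))
b=np.radians(162.2);bx=np.array([np.cos(b),np.sin(b)]);by=np.array([-bx[1],bx[0]])
s=(P[...,:2]-o)@bx;t=(P[...,:2]-o)@by
m=(abs(s)<.04)&(abs(t)<.009)&(z>.16)
for lo in np.arange(-.01,.01,.002):
    k=m&(t>=lo)&(t<lo+.002)
    if k.sum()>5: st(f"bar t{lo:.3f}",k)
E
```

```text
arm top 543 z 129.3070225734004 0.8431453835811997 med 129.2837946005143
base 619 z 16.07967041644882 1.917553776989887 med 15.552518935556204
arm X [-0.01376059  0.07870719] Y [-0.02586217  0.32486167]
base X [0.08829015 0.10919733 0.11805514 0.1198911 ] [-0.04389289  0.04487965]
bar t-0.008 25 z 188.92019425411198 0.7969363978061574 med 188.9144643286086
bar t-0.006 99 z 190.50953859656553 0.8214924758476493 med 190.58358179475272
bar t-0.004 122 z 191.77661499567 0.8147940456832394 med 191.78088069132065
bar t-0.002 140 z 191.96517497965831 2.6338705783273606 med 192.16170542481427
bar t0.000 158 z 191.62298360243986 3.7437425255345658 med 192.1069400775896
bar t0.002 188 z 190.1882208563364 5.690995567225649 med 191.42414467374346
bar t0.004 259 z 186.17762779873013 7.8874328278357115 med 189.35011860542812
bar t0.006 157 z 186.81644041290414 2.1290319575395387 med 186.669916372888
```

The crop confirms the grey clamp: column with two bolts at w1 (325,180), brass collar at about (305,220), T-bar from (265,227) to (347,250). Its pose is about (0.600, 0.2885) with yaw -116.6°. Next I look closely at the plate.

```bash
cat >> h.py <<'E'
def Rz(deg):  # tool down, tool x at world angle deg
    a=np.radians(deg); x=np.array([np.cos(a),np.sin(a),0]); z=np.array([0,0,-1.]); return np.c_[x,np.cross(z,x),z]
E
python3 - <<'E'
from h import *
robot.goto([0.64,0.05,0.36],Rz(25)); robot.goto([0.68,-0.305,0.27],Rz(-11)); print(robot.read_t(),robot.read_qpos())
T=cam2world("wrist"); im,d=robot.grab_frame("wrist"); cv2.imwrite("pics/w2.png",im[:,:,::-1]); np.save("P2.npy",cloud("wrist",d,T)); np.save("T2.npy",T)
s,ds=robot.grab_frame("scene"); cv2.imwrite("pics/s2.png",s[:,:,::-1])
P=np.load("P2.npy"); z=P[...,2]
m=((z>.009)&(z<.024)).astype(np.uint8)
cv2.imwrite("pics/m2.png",m*255)
E
```

```text
4.825 [-9.14675055e+00  2.61399043e+01  1.49359514e+01 -5.71667947e-03
 -7.87329482e+01  8.82460094e+01]
```

View pics/w2.png

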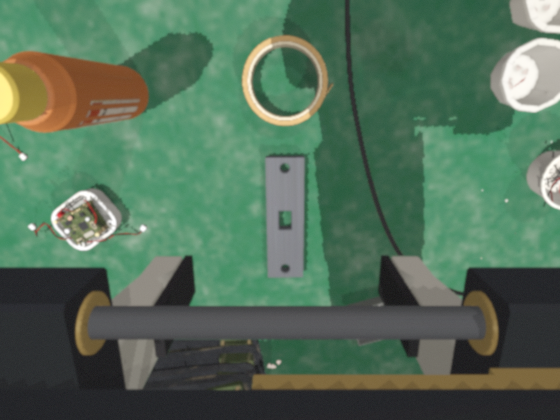

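View pics/s2.png

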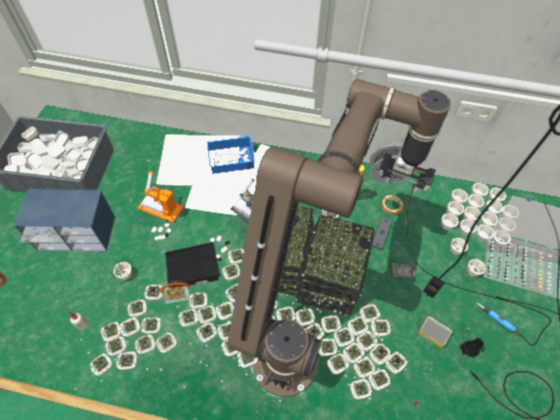

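```bash
python3 - <<'E'
from h import *
im=cv2.imread("pics/w2.png");T=np.load("T2.npy");P=np.load("P2.npy")
hsv=cv2.cvtColor(im,cv2.COLOR_BGR2HSV)
m=((hsv[...,1]<80)).astype(np.uint8); m[:145]=0;m[285:]=0;m[:,:255]=0;m[:,315:]=0
m=cv2.morphologyEx(m,cv2.MORPH_OPEN,np.ones((3,3)))
cs,_=cv2.findContours(m,cv2.RETR_EXTERNAL,cv2.CHAIN_APPROX_NONE);c=max(cs,key=cv2.contourArea)
print(cv2.minAreaRect(c),"z",np.nanmedian(P[m>0],0))
w=onplane("wrist",c[:,0,:],.014,T)
print(cv2.minAreaRect((w[:,:2]*1000).astype(np.float32)))
# near side face excluded? long-edge line fits
for n,uv in dict(hole_far=(284.5,168.5),hole_near=(285,268.5),slot=(285.5,219)).items(): print(n,onplane("wrist",[uv],.014,T))
E
```

```text
((279.4129638671875, 218.814453125), (49.841705322265625, 128.15757751464844), 0.6820604205131531) z [ 0.62948606 -0.29087033  0.01517195]
((618.0613403320312, -284.9284362792969), (57.36919021606445, 161.5384063720703), 79.27821350097656)
hole_far [[ 0.68120241 -0.30235689  0.014     ]]
hole_near [[ 0.55751675 -0.27895371  0.014     ]]
slot [[ 0.62122069 -0.29191265  0.014     ]]
```

```bash
python3 - <<'E'
from h import *
R=Rz(-10.7)
robot.move_gripper(0.8)
robot.goto([.667,-.300,.08],R); robot.servo_line([.667,-.300,.004],speed=.08)
print(robot.read_position(),robot.read_force())
robot.move_gripper(0.0); print(robot.read_grip_width()*88,robot.read_force())
robot.servo_line([.667,-.300,.12],speed=.1)
robot.dwell(.3)
print(robot.read_t(),robot.read_grip_width()*88,robot.read_force(),robot.read_ft_torque())
im,d=robot.grab_frame("side"); cv2.imwrite("pics/sd3.png",cv2.resize(im[60:260,190:420,::-1],None,fx=3,fy=3))
im,d=robot.grab_frame("wrist"); cv2.imwrite("pics/w3.png",im[:,:,::-1])
im,d=robot.grab_frame("scene"); cv2.imwrite("pics/s3.png",cv2.resize(im[80:280,330:500,::-1],None,fx=3,fy=3))
E
```

```text
[ 0.66752295 -0.30014281  0.00466244] [-0.07591793 -0.08502979  0.25436648]
43.91507140303851 [0.73062372 0.53642249 2.82471218]
9.5417 43.87735198558832 [-0.1852386  -0.06503563 -2.93460817] [-0.14008482 -0.05029731 -0.02408822]
```

View pics/w3.png

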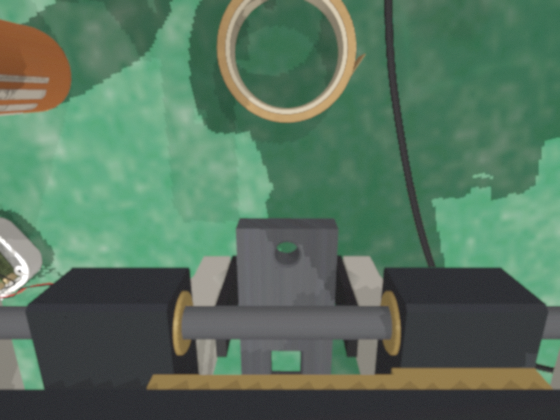

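View pics/sd3.png

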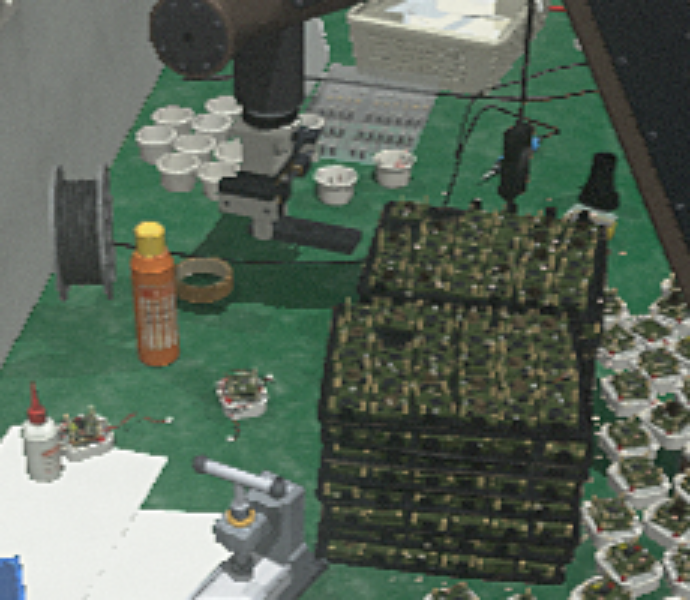

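View pics/s3.png

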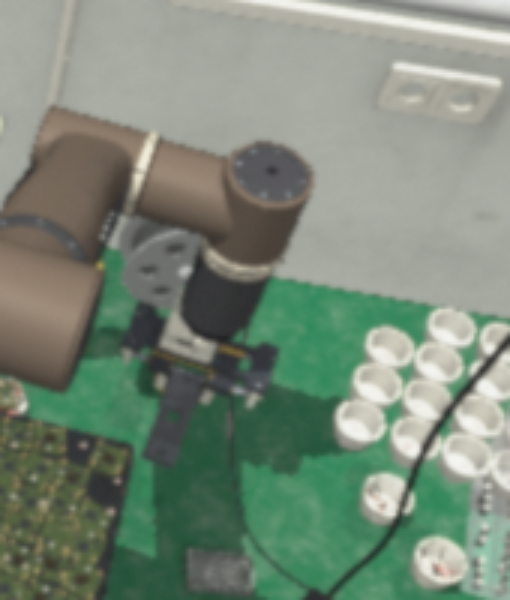

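```bash
cat >> h.py <<'E'
O=np.array([.5999,.2892]); YAW=-116.56
def cl(x,y,z):
    a=np.radians(YAW); return np.array([*(O+x*np.array([np.cos(a),np.sin(a)])+y*np.array([-np.sin(a),np.cos(a)])),z])
def tocl(p):
    a=np.radians(YAW); d=np.asarray(p)[...,:2]-O; return np.stack([d[...,0]*np.cos(a)+d[...,1]*np.sin(a),-d[...,0]*np.sin(a)+d[...,1]*np.cos(a),np.asarray(p)[...,2]],-1)
E
python3 - <<'E'
from h import *
R=Rz(63.44)
print(robot.ik(cl(-.158,0,.30),R),robot.ik(cl(-.158,0,.042),R),robot.ik(cl(-.19,0,.042),R),robot.ik(cl(-.078,0,.04),R))
robot.servo_line([.667,-.300,.27],speed=.2)
robot.goto([.70,.02,.30],Rz(25)); robot.goto(cl(-.158,0,.13),R); robot.dwell(.2)
T=cam2world("wrist"); im,d=robot.grab_frame("wrist"); cv2.imwrite("pics/w4.png",im[:,:,::-1]); P=cloud("wrist",d,T); np.save("P4.npy",P);np.save("T4.npy",T)
s,ds=robot.grab_frame("side"); cv2.imwrite("pics/sd4.png",cv2.resize(s[100:330,130:370,::-1],None,fx=2.5,fy=2.5)); Q=cloud("side",ds); np.save("Q4.npy",Q)
print(robot.read_t(),robot.read_qpos(),tocl(robot.read_position()),robot.read_force(),robot.read_grip_width()*88)
E
```

```text
[ 46.63008724  31.15080208  26.74502497   0.         -85.59422289
 106.80991276] [ 46.63008724  39.16818122   7.24012793   0.         -58.07194671
 106.80991276] [ 47.29040594  41.53142735  11.91428533   0.         -60.38285798
 106.14959406] [ 44.73714054  33.79442122  -3.4707257    0.         -52.73485308
 108.70285946]
13.75 [ 4.65752545e+01  3.52004764e+01  1.21071280e+01 -9.13165629e-04
 -6.68723381e+01  1.06806557e+02] [-0.1576385   0.00065816  0.13050976] [-0.92510506 -0.04600831 -2.83368789] 43.84804202951548
```

View pics/w4.png

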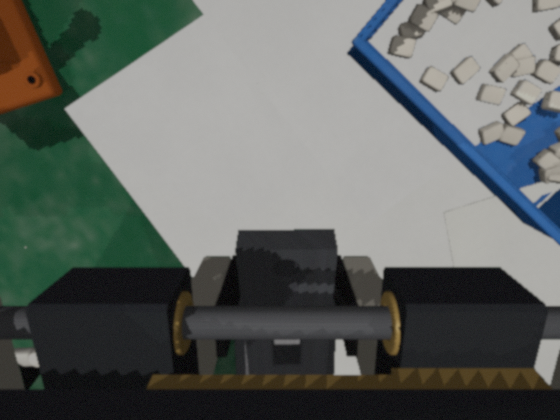

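View pics/sd4.png

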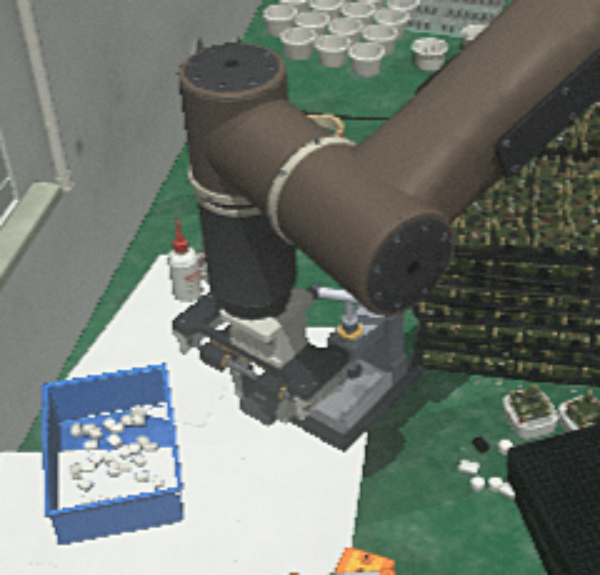

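```bash
python3 - <<'E'
from h import *
P=np.load("P4.npy"); C=tocl(P); tc=tocl(robot.read_position())
for v in range(225,300,8): print("wrist row",v,(C[v,287]-tc).round(4)*1000,(C[v,250]-tc).round(4)*1000)
print(C[270,287],C[350,287])
Q=tocl(np.load("Q4.npy"))
m=(Q[...,2]>.07)&(Q[...,2]<.16)&(abs(Q[...,1])<.018)&(Q[...,0]<-.03)&(Q[...,0]>-.148)
v,u=np.nonzero(m);print(len(v))
A=Q[m]
for lo in np.arange(-.15,-.03,.01):
    k=(A[:,0]>=lo)&(A[:,0]<lo+.01)
    if k.sum()>2: print(round(lo,3),k.sum(),np.median(A[k],0).round(4),(u[k].mean().round(),v[k].mean().round()))
E
```

```text
wrist row 225 [  22.9    1.7 -127.9] [  22.6  -28.9 -127.5]
wrist row 233 [-21.3   1.4   4.2] [-20.9 -15.4   3.1]
wrist row 241 [-19.6   1.4   9.5] [-19.6 -14.8   9.6]
wrist row 249 [-18.3   1.4  15.3] [-17.8 -14.4  14.2]
wrist row 257 [-13.5   1.4  12.9] [-13.8 -14.6  13.4]
wrist row 265 [-3.6  1.4  0.6] [ -9.6 -14.8  12.7]
wrist row 273 [-2.2  1.4  6. ] [ -4.6 -15.2  10.5]
wrist row 281 [0.4 1.4 8.9] [  0.5 -15.5   8.5]
wrist row 289 [5.6 1.4 6.9] [  5.5 -15.8   7.1]
wrist row 297 [10.7  1.4  5.3] [ 10.2 -16.1   6.1]
[-0.16057319  0.00204989  0.13492029] [-0.09673557  0.00204237  0.11024837]
0
```

```bash
python3 - <<'E'
from h import *
P=np.load("P4.npy"); C=tocl(P); tc=tocl(robot.read_position())
D=(C-tc)*1000
for v in (241,247,255): 
    k=(abs(D[v,:,0]+16)<8)&(D[v,:,2]>0)&(D[v,:,2]<25)&(abs(D[v,:,1])<30); kk=np.nonzero(k)[0]; print(v,kk.min(),kk.max(),D[v,kk.min()],D[v,kk.max()])
# w3: end edge in tool coordinates at tool z=-.0093
c,f=K("wrist"); Tt=c["T_tool_cam"]
for uv in [(287,219),(287,222),(287,250)]:
    d=Tt[:3,:3]@np.array([(uv[0]-c['cx'])/f,(uv[1]-c['cy'])/f,1]); s=(-.0093-Tt[2,3])/d[2]; print(Tt[:3,3]+s*d)
E
```

```text
241 236 336 [-19.25775108 -21.07230871   8.65015342] [-19.42520732  22.90449116   9.26854427]
247 236 337 [-18.19812802 -20.57771751  12.83522191] [-18.69022489  22.72695897  14.17732565]
255 233 340 [ -8.86937329 -23.95774941   0.63557188] [-9.28895985 26.12960344  1.77607032]
[ 0.02994237  0.00104542 -0.0093    ]
[ 0.02857574  0.00104592 -0.0093    ]
[ 0.01546975  0.0010507  -0.0093    ]
```

```bash
sed -i 's/^O=.*; YAW/O=np.array([.6008,.2892]); YAW/' h.py; python3 - <<'E'
from h import *
R=Rz(63.44)
robot.servo_line(cl(-.165,0,.082),ori=R,speed=.1); robot.dwell(.1)
print(robot.read_t(),tocl(robot.read_position()),robot.read_force(),robot.read_ft_torque())
s,ds=robot.grab_frame("side"); cv2.imwrite("pics/sd5.png",cv2.resize(s[190:310,200:340,::-1],None,fx=5,fy=5,interpolation=cv2.INTER_CUBIC))
T=cam2world("wrist"); im,d=robot.grab_frame("wrist"); D=(tocl(cloud("wrist",d,T))-tocl(robot.read_position()))*1000
for v in range(225,300,8): print(v,D[v,250].round(1))
E
```

```text
14.4833 [-1.65399880e-01  1.65303697e-04  8.26207374e-02] [ 0.97623398  0.46500199 -1.23765459] [-0.00585281 -0.08512553 -0.01989728]
225 [  5.1 -24.1 -80. ]
233 [-21.  -15.7   2.6]
241 [-19.8 -15.1   9.2]
249 [-17.9 -14.8  13.5]
257 [-13.7 -15.   12.7]
265 [ -9.4 -15.2  11.6]
273 [ -4.7 -15.5  10. ]
281 [ -0.3 -15.7   9.3]
289 [  5.  -16.1   7.3]
297 [ 10.9 -16.5   4.3]
```

View pics/sd5.png

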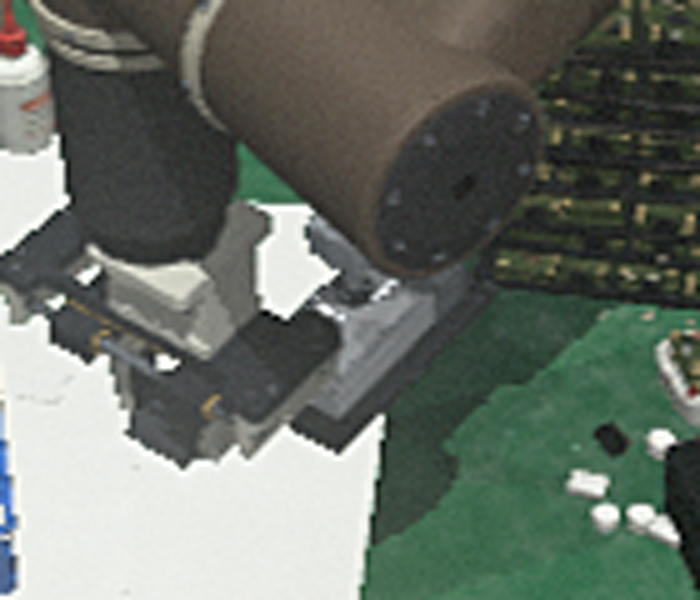

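```bash
cat >> h.py <<'E'
def F(n=6):
    a=[];b=[]
    for _ in range(n): a.append(robot.read_force());b.append(robot.read_ft_torque());robot.dwell(.01)
    a=np.mean(a,0);b=np.mean(b,0)
    t=np.radians(YAW);M=np.array([[np.cos(t),np.sin(t),0],[-np.sin(t),np.cos(t),0],[0,0,1]])
    return (M@a).round(2),(M@b).round(3)
E
python3 - <<'E'
from h import *
print(F())
for z in (.10,.09,.085,.08,.077):
    robot.servo_line(cl(-.165,0,z),speed=.1); robot.dwell(.1); print(tocl(robot.read_position()).round(4),*F())
print(robot.read_t())
s,ds=robot.grab_frame("side"); Q=tocl(cloud("side",ds))
im=s[190:310,200:340,::-1]; cv2.imwrite("pics/sd6.png",cv2.resize(im,None,fx=5,fy=5,interpolation=cv2.INTER_CUBIC))
np.save("Q6.npy",Q)
E
```

```text
(array([-0.11,  0.23, -2.15]), array([ 0.088, -0.045,  0.008]))
[-1.649e-01 -1.000e-04  1.000e-01] [-0.21  0.04 -2.81] [ 0.061 -0.036 -0.001]
[-0.1648 -0.      0.0895] [ 0.05  0.24 -2.04] [ 0.105 -0.01  -0.015]
[-0.165  0.     0.085] [-0.34 -0.01 -2.21] [0.112 0.004 0.007]
[-0.1649 -0.      0.0799] [ 0.53  0.01 -1.54] [ 0.096 -0.178  0.002]
[-1.652e-01  1.000e-04  7.730e-02] [-0.66 -0.23  0.2 ] [ 0.199 -0.029  0.042]
16.7167
```

View pics/sd6.png

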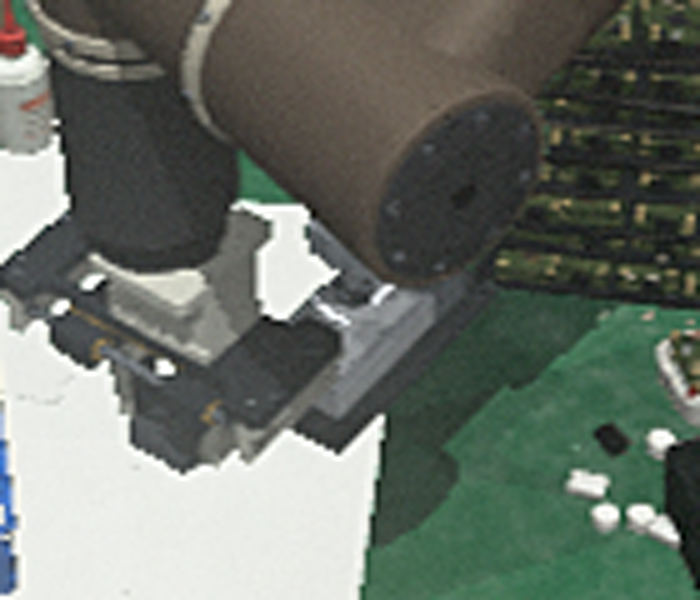

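```bash
python3 - <<'E'
from h import *
print(*F(25)); 
T=cam2world("wrist"); im,d=robot.grab_frame("wrist"); D=(tocl(cloud("wrist",d,T))-tocl(robot.read_position()))*1000
for v in range(233,300,8): print(v,D[v,250].round(1),D[v,325].round(1))
cv2.imwrite("pics/w6.png",im[:,:,::-1])
robot.servo_line(cl(-.165,0,.090),speed=.1); robot.dwell(.1); print(*F(25),robot.read_t())
E
```

```text
[-0.86  0.2   0.31] [0.233 0.094 0.051]
233 [-21.  -15.7   2.9] [-21.2  18.2   3.4]
241 [-19.3 -15.3   8.3] [-19.6  17.7   8.9]
249 [-17.7 -14.9  13.3] [-18.2  17.2  14.5]
257 [-13.8 -15.   13. ] [-13.5  17.6  12.4]
265 [ -9.  -15.3  11. ] [-9.2 17.8 11.4]
273 [ -4.  -15.7   8.9] [-4.4 18.1  9.8]
281 [  0.2 -15.8   8.7] [ 0.5 18.4  8.1]
289 [  5.2 -16.1   7.1] [ 4.9 18.6  7.6]
297 [  9.8 -16.3   6.4] [10.2 19.   5.8]
[-0.1   0.13 -2.12] [ 0.106 -0.032 -0.003] 17.6167
```

View pics/w6.png

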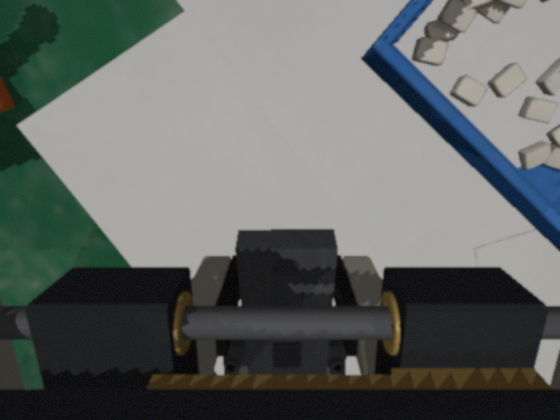

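```bash
python3 - <<'E'
from h import *
P=np.load("P1.npy"); C=tocl(P)
# heightmap around TCP region in clamp frame
for x0 in np.arange(-.30,-.05,.02):
    row=[]
    for y0 in np.arange(-.14,.16,.02):
        k=(C[...,0]>=x0)&(C[...,0]<x0+.02)&(C[...,1]>=y0)&(C[...,1]<y0+.02)
        row.append(f"{np.nanmax(C[...,2][k])*1000:4.0f}" if k.sum()>3 else "  --")
    print(f"{x0:.2f}"," ".join(row))
print(C[65,75],C[60,55])
Q=np.load("Q6.npy")
for x0 in np.arange(-.30,-.0,.02):
    row=[]
    for y0 in np.arange(-.14,.16,.02):
        k=(Q[...,0]>=x0)&(Q[...,0]<x0+.02)&(Q[...,1]>=y0)&(Q[...,1]<y0+.02)
        row.append(f"{np.nanmin(Q[...,2][k])*1000:4.0f}" if k.sum()>3 else "  --")
    print(f"{x0:.2f}"," ".join(row))
E
```

```text
-0.30    4    3    4    6    7    7    7    7   --   69   70   --   --   --   --   --
-0.28    4    5    6    6    7    7   --   --   70   70   --   --   --   --   --   --
-0.26    7    7    6    6   --   --   --   --   --   69   16   --   --   --   --   21
-0.24    7    5   --   --   --   --   --   --    7    7   20   --   --   --   --   22
-0.22   --   --   --   --   --    4    5    8    9    8    8    7   --   --   --   14
-0.20   --   --   --    4    4    5    5    8    9    9    8    8   --    4   12   --
-0.18   --    4    5    6    4    4    5    5    8   10    9    9    8    5   70   69
-0.16    3    6    6    5    5    5    5    5    5   10   10    9    5    9    8   70
-0.14    3    5    5    4    4    4    5    6    4    4   10    5    4    9    8    7
-0.12    4    3    5    5    5    6    5    5    4    5    5    5    5    7    8    6
-0.10    3    3    5    5    5    4    4    5    5    5    5    6    4    5    7    6
-0.08    4    4    4    5   16   17   16    3   21   22    5    5    6    5    7    7
-0.06    4   --    3    3    4   --   --   39   44   21    5    5   
[... 677 characters left out ...]
-3   -3   -1
-0.16   -4   -2   -2   -3   -5   -4   -5   -4   -5   -6    3   -5   -3   -5   -4   -6
-0.14   -5   -3   -3   -5   -4   -3   -3   -3   -2   --   -1   -3   -3   -4   -1   -0
-0.12   -7   -4   -4   -4   -6   -3   -6   -3   --   --   --   --   -1   -5    1   -1
-0.10   -5   -4   -5   -5   -4   -4   -3   --   --   --   --   --   --   --   --   --
-0.08   -4   -6   -4   -2   -4   -3   -5   --   --   --   --   -2   --   --   --   --
-0.06   -6   -6   -6   -3   -3   11   --   --   --   --   --   --   --   --   --   --
-0.04   -6   -5   -6   -5   -5   11   32  107   40   --   --   --   --   --   --   --
-0.02   -4   -5   -4   -6   -4   12   30   31   33   --   --   --   --   --   --   --
```

```bash
python3 - <<'E'
from h import *
for uv in [(246.3,267.3),(268.6,277.5),(299.4,247.5)]:
    print(uv,tocl(onplane("side",[uv],.014))[0].round(4))
c,f=K("side");V=c['view']
for p in [(-.075,.045),(-.075,-.045),(.1,-.045)]:
    q=V@np.r_[cl(*p,.014),1]; print(p,q[0]/q[2]*f+c['cx'],q[1]/q[2]*f+c['cy'])
b=cv2.imread("pics/side0.png")[235:285,235:310]
cv2.imwrite("pics/c3.png",cv2.resize(b,None,fx=9,fy=9,interpolation=cv2.INTER_NEAREST))
s,_=robot.grab_frame("scene"); cv2.imwrite("pics/s7.png",cv2.resize(s[110:230,190:310,::-1],None,fx=5,fy=5,interpolation=cv2.INTER_CUBIC))
E
```

```text
(246.3, 267.3) [-0.0773  0.0359  0.014 ]
(268.6, 277.5) [-0.0699 -0.0473  0.014 ]
(299.4, 247.5) [ 0.094  -0.0512  0.014 ]
(-0.075, 0.045) 244.54888586000158 265.6341925513592
(-0.075, -0.045) 267.00256162679284 278.1913583566542
(0.1, -0.045) 298.871376411637 245.7038272045745
```

View pics/c3.png

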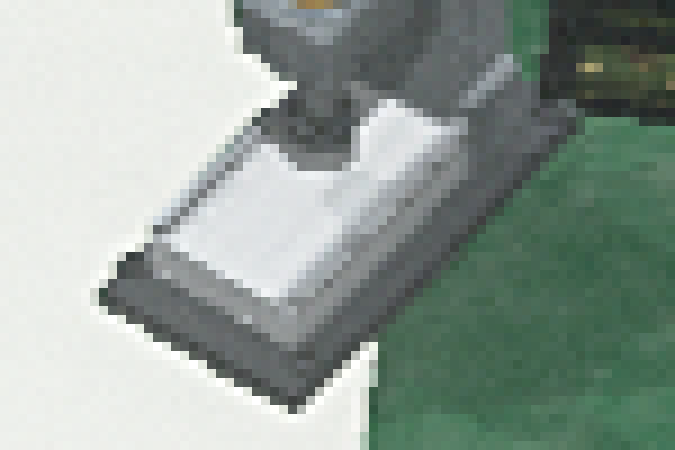

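View pics/s7.png

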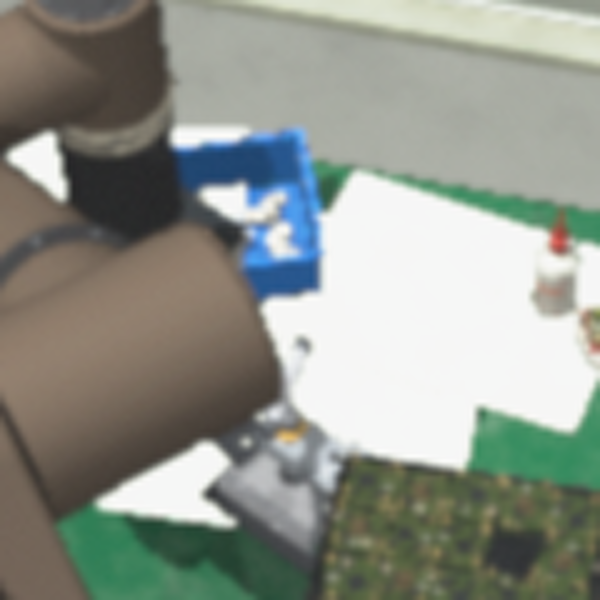

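```bash
python3 - <<'E'
from h import *
for uv in [(246.2,267.7),(267.8,280.2),(299.0,248.9)]:
    print(uv,tocl(onplane("side",[uv],.0))[0].round(4))
# bed corner open-end, inner: bed white top corners
for uv in [(252.2,261.3),(266,268.5)]:
    print(uv,tocl(onplane("side",[uv],.035))[0].round(4))
E
```

```text
(246.2, 267.7) [-0.0693  0.0439  0.    ]
(267.8, 280.2) [-0.0705 -0.0443  0.    ]
(299.0, 248.9) [ 0.0996 -0.0462  0.    ]
(252.2, 261.3) [-0.061   0.0238  0.035 ]
(266, 268.5) [-0.0598 -0.0301  0.035 ]
```

```bash
python3 - <<'E'
from h import *
def pitch():
    T=cam2world("wrist"); im,d=robot.grab_frame("wrist"); D=(tocl(cloud("wrist",d,T))-tocl(robot.read_position()))*1000
    a=D[252:300,242:330].reshape(-1,3); a=a[(a[:,2]>-5)&(a[:,2]<20)&(abs(a[:,1])<22)]
    # top face: drop the bar of gripper via robust fit
    p=np.polyfit(a[:,0],a[:,2],1); r=a[:,2]-np.polyval(p,a[:,0]); a=a[abs(r)<2]; p=np.polyfit(a[:,0],a[:,2],1)
    e=D[225:262,250:325].reshape(-1,3); e=e[(e[:,2]>-5)&(e[:,2]<22)]
    print("pitch",np.degrees(np.arctan(p[0])).round(1),"top@0",p[1].round(1),"end x",np.percentile(e[:,0],[1,5]).round(1)); return im
for z in (.07,.060,.050,.044):
    robot.servo_line(cl(-.165,0,z),speed=.05); robot.dwell(.1); print(tocl(robot.read_position()).round(4),*F(10))
im=pitch()
cv2.imwrite("pics/w8.png",im[:,:,::-1]); print(robot.read_grip_width()*88)
s,ds=robot.grab_frame("side"); cv2.imwrite("pics/sd8.png",cv2.resize(s[190:310,200:340,::-1],None,fx=5,fy=5,interpolation=cv2.INTER_CUBIC)); print(robot.read_t())
E
```

```text
[-0.1646  0.      0.0699] [ 0.91 -0.17 -0.59] [ 0.106 -0.534 -0.008]
[-1.648e-01 -1.000e-04  5.980e-02] [-0.11 -0.18 -0.06] [ 0.051 -0.314 -0.021]
[-1.646e-01 -1.000e-04  4.970e-02] [ 0.78 -0.32 -0.38] [-0.009 -0.511 -0.036]
[-0.1649  0.      0.0439] [ 0.41 -0.09  0.13] [ 0.129 -0.355 -0.004]
pitch -1.0 top@0 8.6 end x [-20.3 -20.2]
43.70423921781959
20.0167
```

View pics/sd8.png

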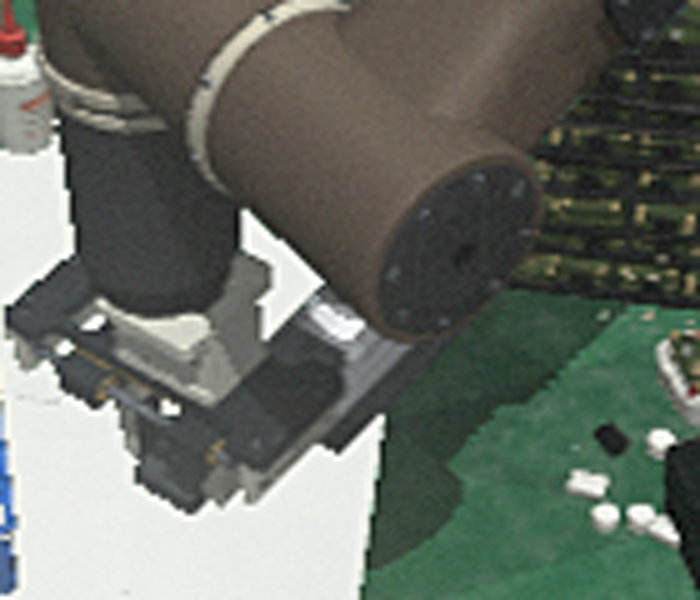

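View pics/w8.png

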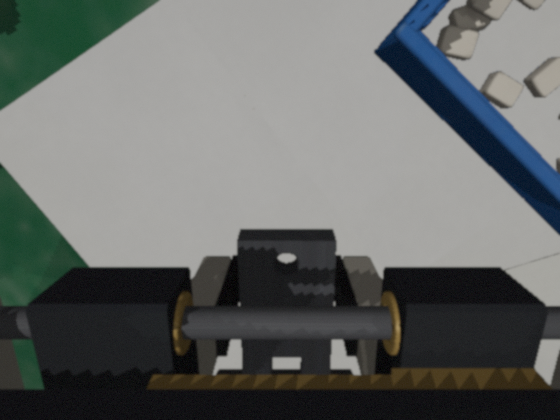

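```bash
python3 - <<'E'
from h import *
robot.servo_line(cl(-.165,0,.0425),speed=.05); print(*F(6))
for x in (-.14,-.115,-.098):
    robot.servo_line(cl(x,0,.0425),speed=.06); robot.dwell(.05); print(tocl(robot.read_position()).round(4),*F(8),round(robot.read_grip_width()*88,1))
s,ds=robot.grab_frame("side"); cv2.imwrite("pics/sd9.png",cv2.resize(s[190:310,200:340,::-1],None,fx=5,fy=5,interpolation=cv2.INTER_CUBIC)); print(robot.read_t())
im,d=robot.grab_frame("wrist"); cv2.imwrite("pics/w9.png",im[:,:,::-1])
E
```

```text
[0.29 0.15 0.51] [ 0.12  -0.326 -0.   ]
[-1.393e-01  1.000e-04  4.240e-02] [0.86 0.23 0.18] [ 0.135 -0.835 -0.02 ] 43.9
[-0.1143  0.      0.0424] [1.59 0.16 0.54] [ 0.146 -0.826 -0.009] 43.7
[-0.0973 -0.      0.0424] [1.04 0.01 0.18] [ 0.131 -0.838 -0.026] 44.0
22.2833
```

View pics/sd9.png

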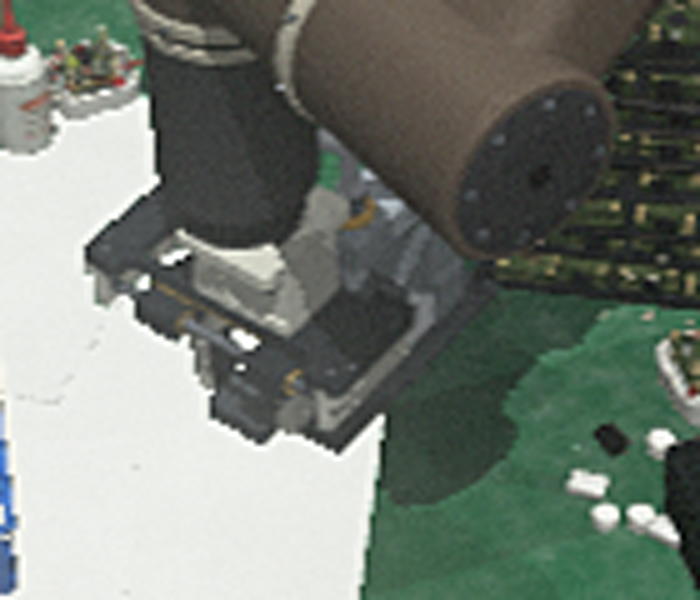

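View pics/w9.png

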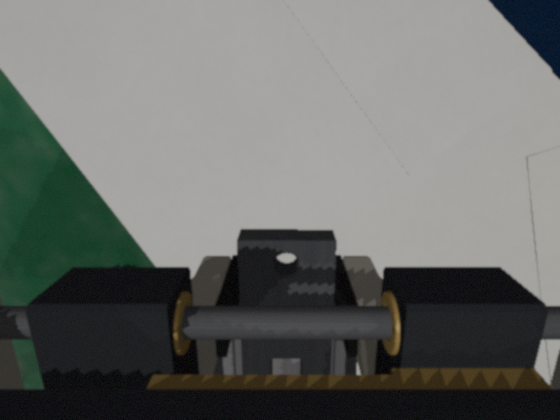

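```bash
python3 - <<'E'
from h import *
x=-.098
while x<-.068:
    x+=.002
    robot.servo_line(cl(x,0,.0425),speed=.04); f,t=F(4); print(tocl(robot.read_position()).round(4),f,t[1])
    if f[0]<-4: break
print(robot.read_t(),robot.read_grip_width()*88)
im,d=robot.grab_frame("wrist"); cv2.imwrite("pics/w10.png",im[:,:,::-1])
E
```

```text
[-0.0965  0.0001  0.0427] [-0.93  0.28  0.8 ] 0.013
[-0.0941  0.      0.0426] [-1.63 -0.17  0.27] 0.11
[-0.0917 -0.      0.0425] [-0.63 -0.3   0.81] -0.072
[-0.0897 -0.      0.0425] [-0.38 -0.32  0.5 ] -0.179
[-0.0878 -0.      0.0425] [-0.76  0.91  0.78] -0.21
[-0.0858 -0.      0.0425] [-0.55 -0.02  0.59] -0.156
[-0.0842  0.      0.0426] [-2.    0.06  0.66] 0.438
[-0.0842  0.0001  0.0433] [-6.31 -1.11 -0.24] 2.132
24.6 43.65973806540684
```

```bash
python3 - <<'E'
from h import *
x=-.0848
for z in (.0415,.0405,.0395,.0385):
    robot.servo_line(cl(x,0,z),speed=.03); f,t=F(4); print(tocl(robot.read_position()).round(4),f,t)
    if f[2]>6: break
robot.move_gripper(0.75); robot.dwell(.1); print("open",*F(5),robot.read_t())
im,d=robot.grab_frame("wrist"); cv2.imwrite("pics/w11.png",im[:,:,::-1])
s,ds=robot.grab_frame("side"); cv2.imwrite("pics/sd11.png",cv2.resize(s[190:310,200:340,::-1],None,fx=5,fy=5,interpolation=cv2.INTER_CUBIC)); print(robot.read_t())
E
```

```text
[-0.0851 -0.      0.0417] [-2.49 -1.53  2.55] [-0.316  0.519 -0.031]
[-0.0851  0.      0.0415] [-0.7  -3.73  7.55] [-0.951  0.038 -0.047]
open [-0.39 -0.17 -0.33] [ 0.108 -0.12   0.012] 25.9833
26.0833
```

View pics/w11.png

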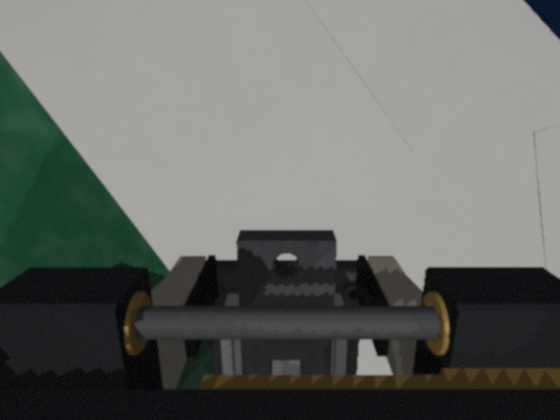

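View pics/sd11.png

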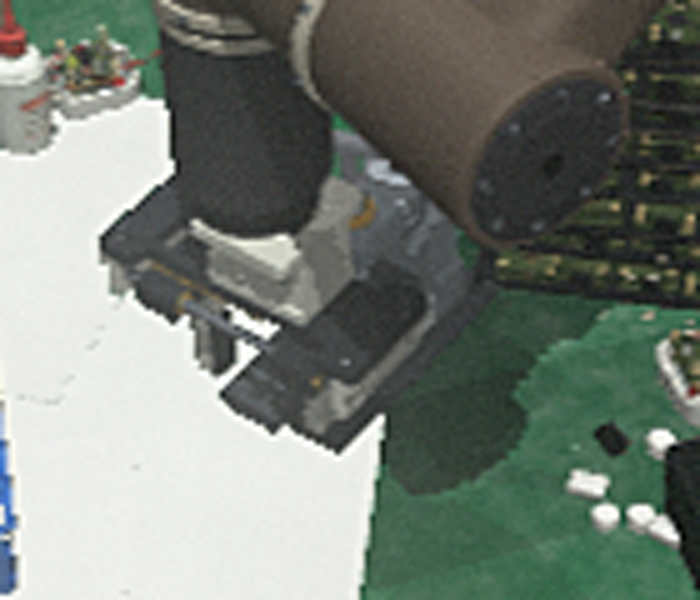

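```bash
python3 - <<'E'
from h import *
p=tocl(robot.read_position())
robot.servo_line(cl(p[0],0,.10),speed=.15)
robot.servo_line(cl(-.115,0,.26),speed=.25); robot.dwell(.1)
T=cam2world("wrist"); im,d=robot.grab_frame("wrist"); cv2.imwrite("pics/w12.png",im[:,:,::-1]); np.save("P12.npy",cloud("wrist",d,T)); np.save("T12.npy",T)
s,ds=robot.grab_frame("side"); cv2.imwrite("pics/sd12.png",cv2.resize(s[190:310,200:340,::-1],None,fx=5,fy=5,interpolation=cv2.INTER_CUBIC)); print(robot.read_t())
E
```

```text
27.6333
```

View pics/w12.png

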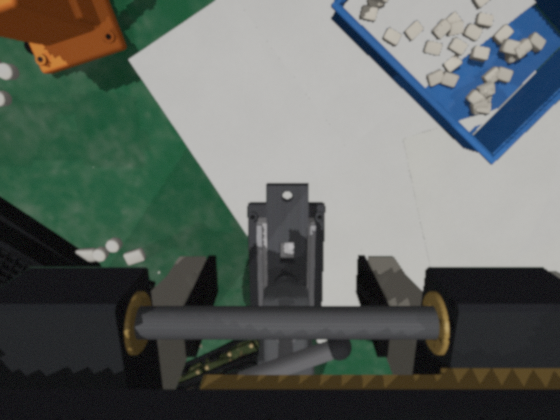

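View pics/sd12.png

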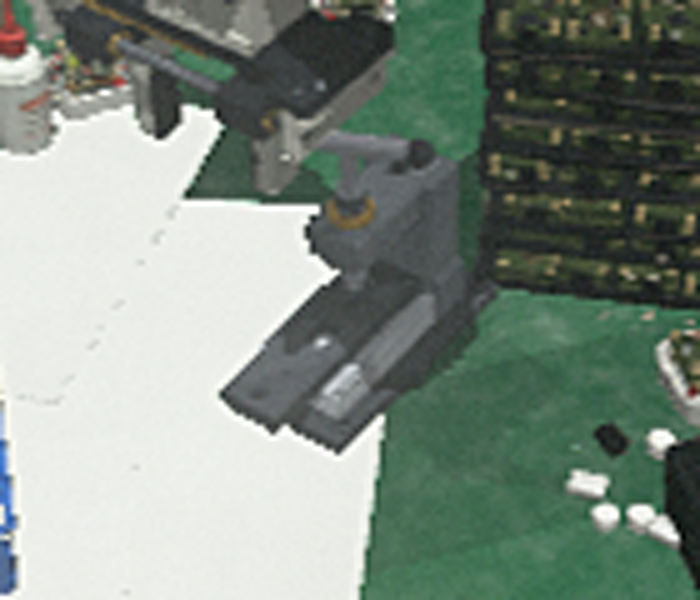

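```bash
python3 - <<'E'
from h import *
P=np.load("P12.npy");T=np.load("T12.npy");C=tocl(P)
im=cv2.imread("pics/w12.png"); cv2.imwrite("pics/w12c.png",cv2.resize(im[175:300,230:345],None,fx=5,fy=5,interpolation=cv2.INTER_CUBIC))
m=(C[...,2]>.035)&(C[...,2]<.06)&(C[...,0]<-.03)&(C[...,0]>-.12)&(abs(C[...,1])<.02); m[265:]=0
a=C[m]; A=np.c_[a[:,0],a[:,1],np.ones(len(a))]
p,*_=np.linalg.lstsq(A,a[:,2],rcond=None); r=a[:,2]-A@p; k=abs(r)<.003; p,*_=np.linalg.lstsq(A[k],a[k,2],rcond=None)
print("n",len(a),"slopes",p[:2],"z at centre",p[2]-.03*p[0],a[:,0].min(),a[:,0].max())
m=(abs(C[...,2]-.016)<.008)&(C[...,0]<-.05)&(C[...,0]>-.085)&(abs(C[...,1])<.05); print("base z",np.median(C[m][:,2]),"bench",np.median(C[100:170,150:200].reshape(-1,3)[:,2]))
for n,uv,z in [("hole",(286.5,195),.049),("slot",(288,250),.049),("end",(287,184),.049),("endL",(267,184),.049),("endR",(308,184),.049),("baseL",(249,205),.014),("baseR",(325,204),.014)]:
    print(n,tocl(onplane("wrist",[uv],z,T))[0].round(4))
E
```

```text
n 2543 slopes [0.00308025 0.00102003] z at centre 0.05061938231871918 -0.10511164379340174 -0.030091237825563274
base z 0.015588776828268064 bench nan
hole [-0.0942  0.0004  0.049 ]
slot [-0.0325  0.002   0.049 ]
end [-0.1059  0.0009  0.049 ]
endL [-0.1059 -0.0196  0.049 ]
endR [-0.1059  0.0224  0.049 ]
baseL [-0.0727 -0.0424  0.014 ]
baseR [-0.0739  0.0442  0.014 ]
```

View pics/w12c.png

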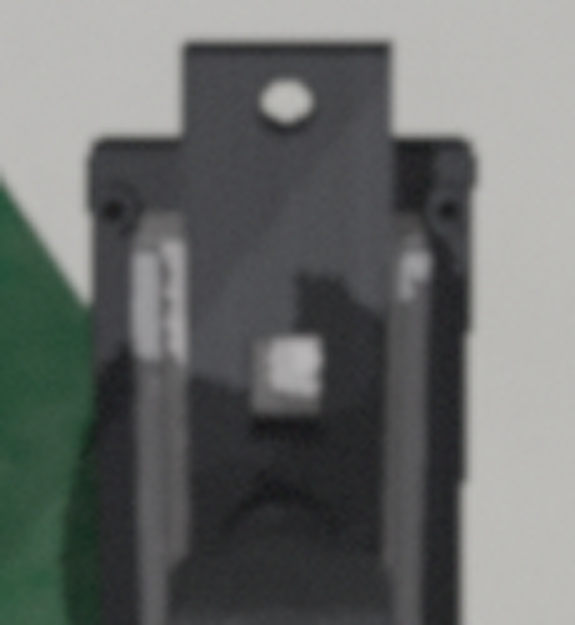

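The plate lies flat (slopes below 0.004). It sits between both rails, with its outer end at clamp x of about -0.106 and about 1 mm off centre in y. Next is the T-handle.

```bash
python3 - <<'E'
from h import *
B=np.array([.601,.2895]); a0=-17.8
robot.servo_line([*robot.read_position()[:2],.30],speed=.3)
robot.move_gripper(.45)
robot.goto([*B,.25],Rz(a0)); print(robot.read_t(),robot.read_qpos().round(1))
robot.servo_line([*B,.176],speed=.1); robot.dwell(.1); print(*F(5))
robot.move_gripper(0.0); robot.dwell(.1); print("w",robot.read_grip_width()*88,*F(10),robot.read_position(),robot.read_t())
s,ds=robot.grab_frame("side"); cv2.imwrite("pics/sd13.png",cv2.resize(s[150:310,200:360,::-1],None,fx=4,fy=4,interpolation=cv2.INTER_CUBIC))
E
```

```text
29.8333 [ 42.4  19.1   1.6   0.  -72.5  29.8]
[0.01 0.27 0.37] [-0.008 -0.106 -0.028]
w 16.05943588870471 [ 2.1  -0.24  2.03] [-0.009 -0.899  0.374] [0.60095623 0.28927937 0.17612051] 31.5833
```

View pics/sd13.png

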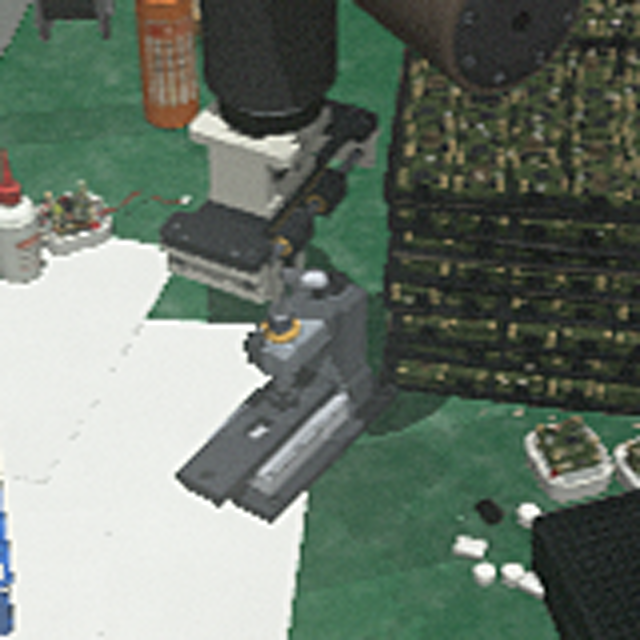

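```bash
python3 - <<'E'
from h import *
B=np.array([.601,.2895]); a=-17.8; z=.176
for i in range(4):
    a-=12; z-=4e-3*np.radians(12)
    robot.goto([*B,z],Rz(a)); f,t=F(6); print(round(a,1),"w",round(robot.read_grip_width()*88,2),f,t,robot.read_position().round(4),robot.read_t())
s,ds=robot.grab_frame("side"); cv2.imwrite("pics/sd14.png",cv2.resize(s[150:310,200:360,::-1],None,fx=4,fy=4,interpolation=cv2.INTER_CUBIC))
im,d=robot.grab_frame("wrist"); cv2.imwrite("pics/w14.png",im[:,:,::-1])
E
```

```text
-29.8 w 15.59 [ 4.19 -0.23  3.02] [ 0.179 -1.671  0.269] [0.6009 0.289  0.1752] 32.0
-41.8 w 15.72 [5.5  0.79 3.64] [ 0.171 -2.086  0.317] [0.6008 0.2888 0.1744] 32.3667
-53.8 w 16.02 [6.46 0.45 4.3 ] [ 0.089 -2.365  0.299] [0.6006 0.2885 0.1735] 32.7333
-65.8 w 15.78 [ 7.06 -0.05  4.66] [-0.062 -2.647  0.291] [0.6004 0.2884 0.1727] 33.1
```

View pics/sd14.png

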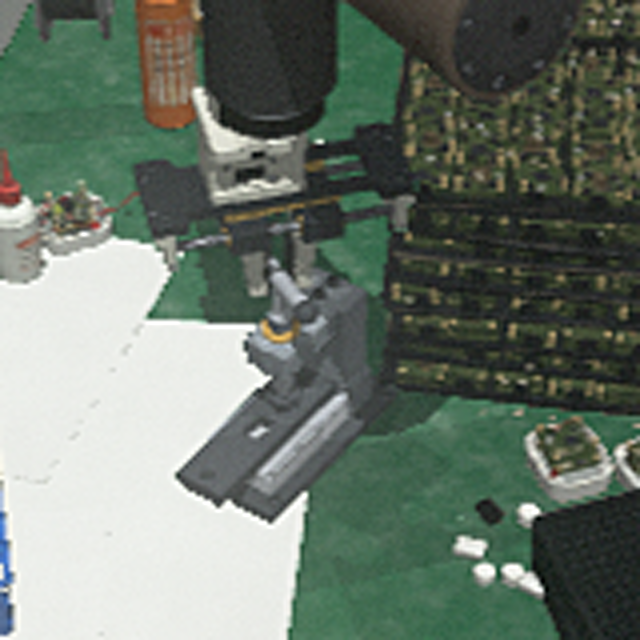

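View pics/w14.png

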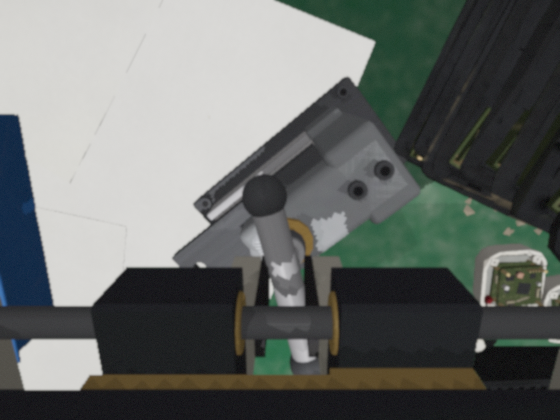

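```bash
cat >> h.py <<'E'
def barang(p,q,z,T):
    w=onplane("wrist",[p,q],z,T); d=w[0]-w[1]; return np.degrees(np.arctan2(d[1],d[0])), np.linalg.norm(d), w
E
python3 - <<'E'
from h import *
T=cam2world("wrist"); im,d=robot.grab_frame("wrist"); P=cloud("wrist",d,T); z=P[...,2]
# visible bar portion rows 215-255: points at z .165-.2
m=(z>.165)&(z<.2); m[:170]=0; m[256:]=0; m[:,:235]=0; m[:,:]&=True; m[:,320:]=0
cv2.imwrite("pics/m14.png",m.astype(np.uint8)*255)
Q=P[m][:,:2]; c=Q.mean(0); u,s,v=np.linalg.svd(Q-c); print(len(Q),c,np.degrees(np.arctan2(*v[0][::-1])), np.degrees(np.arctan2(*(c-[.601,.2895])[::-1])))
w=onplane("wrist",[(265,195)],.181,T)[0]; print(w,np.degrees(np.arctan2(*(w[:2]-[.6004,.2884])[::-1])),np.linalg.norm(w[:2]-[.6004,.2884]))
# w1 ball ends
T1=np.load("T1.npy"); w=onplane("wrist",[(265,227),(347,250)],.184,T1); dd=w[0]-w[1]; print("w1 bar",np.degrees(np.arctan2(dd[1],dd[0])),w.mean(0),np.linalg.norm(dd))
E
```

```text
2924 [0.62153235 0.25958102] 129.64705200104808 -55.5395481741122
[0.62597503 0.25475241 0.181     ] -52.762081542328424 0.04226396072902616
w1 bar -16.769293008787074 [0.59965713 0.2899847  0.184     ] 0.08863666211975048
```

```bash
python3 - <<'E'
from h import *
B=np.array([.6000,.2877]); a=-65.8; z=.1723
for i in range(6):
    a-=12; z-=4e-3*np.radians(12)
    robot.goto([*B,z],Rz(a)); f,t=F(6); print(round(a,1),"w",round(robot.read_grip_width()*88,2),f,t,robot.read_position().round(4),round(robot.read_t(),2))
    if abs(f).max()>25: break
T=cam2world("wrist"); np.save("T15.npy",T)
im,d=robot.grab_frame("wrist"); cv2.imwrite("pics/w15.png",im[:,:,::-1]); np.save("P15.npy",cloud("wrist",d,T))
s,ds=robot.grab_frame("side"); cv2.imwrite("pics/sd15.png",cv2.resize(s[150:310,200:360,::-1],None,fx=4,fy=4,interpolation=cv2.INTER_CUBIC))
E
```

```text
-77.8 w 15.59 [ 2.94 -1.16  5.22] [-0.468 -1.085  0.302] [0.6001 0.2879 0.1718] 33.62
-89.8 w 15.58 [ 3.54 -2.21  6.06] [-0.853 -1.33   0.313] [0.5998 0.2878 0.1709] 33.98
-101.8 w 15.72 [ 4.33 -3.61  6.54] [-1.253 -1.51   0.267] [0.5995 0.2878 0.1701] 34.35
-113.8 w 15.63 [ 4.18 -4.62  7.25] [-1.707 -1.625  0.281] [0.5992 0.2878 0.1692] 34.72
-125.8 w 15.76 [ 4.47 -6.09  8.  ] [-2.121 -1.671  0.307] [0.599  0.2879 0.1684] 35.08
-137.8 w 15.87 [ 3.33 -6.7   7.96] [-2.508 -1.296  0.349] [0.5988 0.2882 0.1675] 35.45
```

View pics/w15.png

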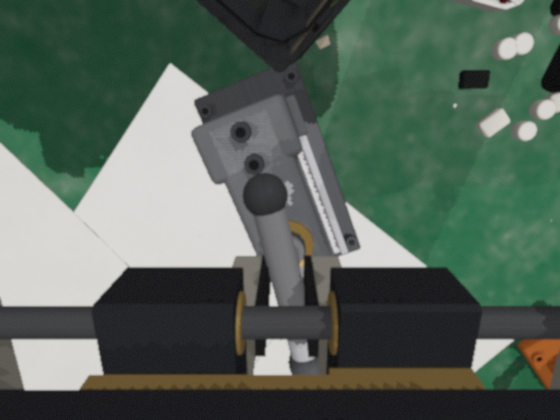

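View pics/sd15.png

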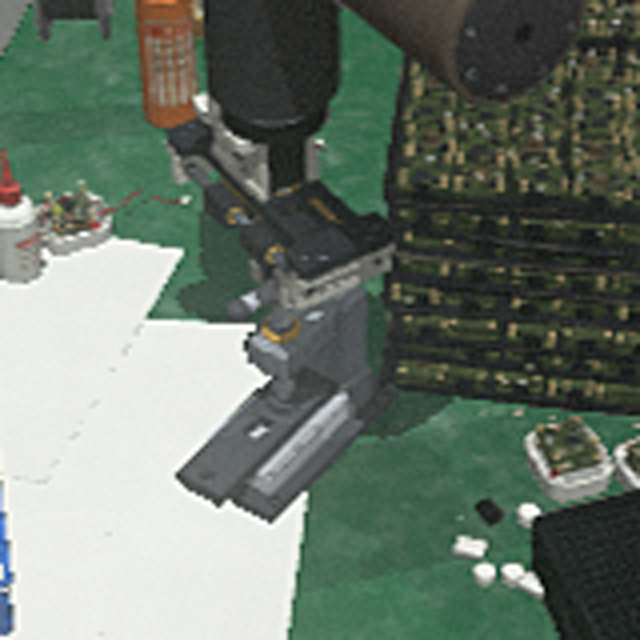

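```bash
python3 - <<'E'
from h import *
B=np.array([.5990,.2880]); a=-137.8; z=.1676
for i in range(4):
    a-=10; z-=4e-3*np.radians(10)
    robot.goto([*B,z],Rz(a)); f,t=F(12); print(round(a,1),"w",round(robot.read_grip_width()*88,2),f,t,robot.read_position().round(4),round(robot.read_t(),2))
    if abs(f).max()>25: break
print(robot.read_qpos().round(1))
T=cam2world("wrist"); np.save("T16.npy",T)
im,d=robot.grab_frame("wrist"); cv2.imwrite("pics/w16.png",im[:,:,::-1])
s,ds=robot.grab_frame("side"); cv2.imwrite("pics/sd16.png",cv2.resize(s[190:270,240:310,::-1],None,fx=8,fy=8,interpolation=cv2.INTER_CUBIC))
E
```

```text
-147.8 w 15.1 [ 2.4  -4.67  4.71] [-1.745 -0.805  0.298] [0.5985 0.2884 0.1668] 35.94
-157.8 w 15.32 [ 2.26 -5.72  5.02] [-2.097 -0.742  0.323] [0.5984 0.2885 0.1661] 36.33
-167.8 w 15.46 [ 2.13 -6.69  5.62] [-2.357 -0.638  0.334] [0.5983 0.2887 0.1654] 36.73
-177.8 w 15.68 [ 1.58 -7.31  5.64] [-2.578 -0.541  0.363] [0.5983 0.2889 0.1648] 37.12
[ 4.250e+01  2.200e+01 -5.500e+00 -1.000e-01 -6.260e+01 -1.299e+02]
```

View pics/w16.png

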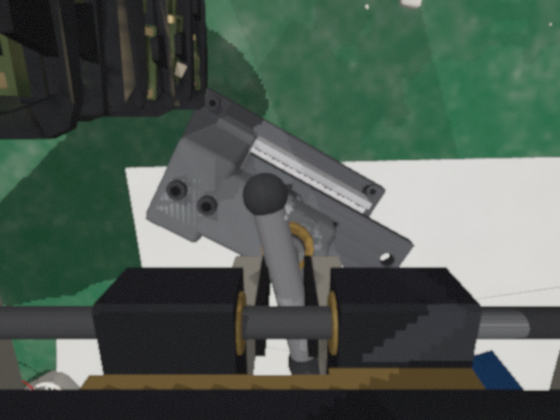

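View pics/sd16.png

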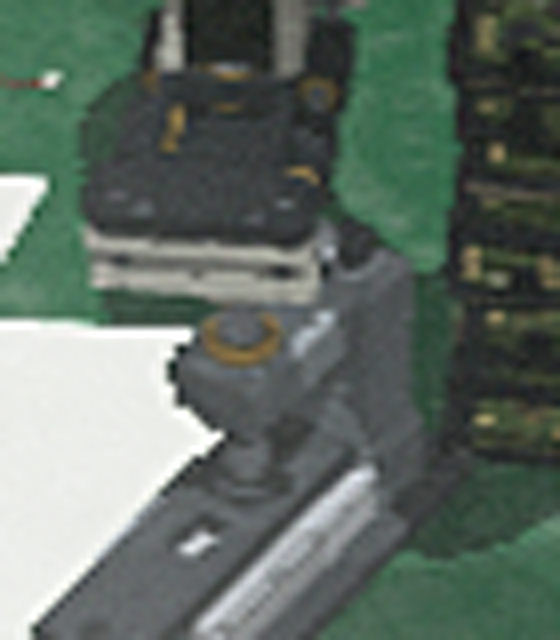

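```bash
python3 - <<'E'
from h import *
B=np.array([.5985,.2884]); a=-177.8; z=.1652
for i in range(2):
    a-=12; z-=4e-3*np.radians(12)
    robot.goto([*B,z],Rz(a)); f,t=F(12); print(round(a,1),"w",round(robot.read_grip_width()*88,2),f,t,robot.read_position().round(4),round(robot.read_t(),2))
T=cam2world("wrist")
im,d=robot.grab_frame("wrist"); cv2.imwrite("pics/w17.png",im[:,:,::-1])
p=robot.read_position()
robot.move_gripper(.45); robot.dwell(.2); print(*F(6),robot.read_position())
robot.servo_line([*p[:2],.26],speed=.15); robot.dwell(.1)
T=cam2world("wrist"); im,d=robot.grab_frame("wrist"); cv2.imwrite("pics/w18.png",im[:,:,::-1]); np.save("T18.npy",T); np.save("P18.npy",cloud("wrist",d,T))
s,ds=robot.grab_frame("side"); cv2.imwrite("pics/sd18.png",cv2.resize(s[190:270,240:310,::-1],None,fx=8,fy=8,interpolation=cv2.INTER_CUBIC))
print(robot.read_t())
E
```

```text
-189.8 w 15.19 [ 0.29 -5.74  3.18] [-1.918 -0.097  0.384] [0.5982 0.2891 0.1641] 37.63
-201.8 w 15.5 [-0.38 -6.12  3.22] [-2.096  0.086  0.398] [0.5982 0.2894 0.1633] 38.05
[-0.29 -0.13 -0.29] [ 0.138 -0.003 -0.027] [0.59850761 0.28841945 0.16355255]
39.9917
```

View pics/w18.png

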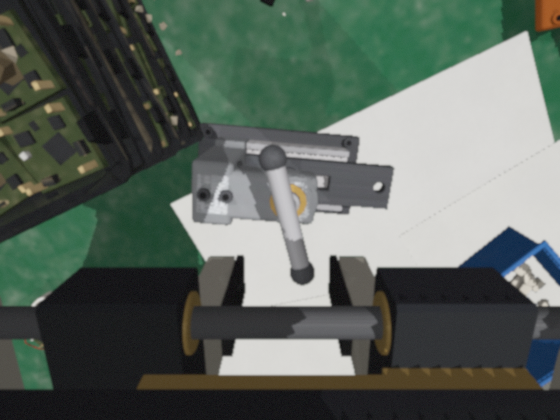

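View pics/sd18.png

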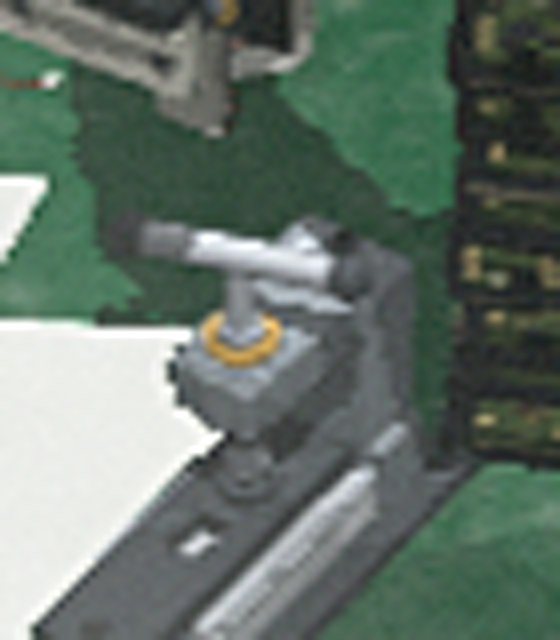

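View pics/w17.png

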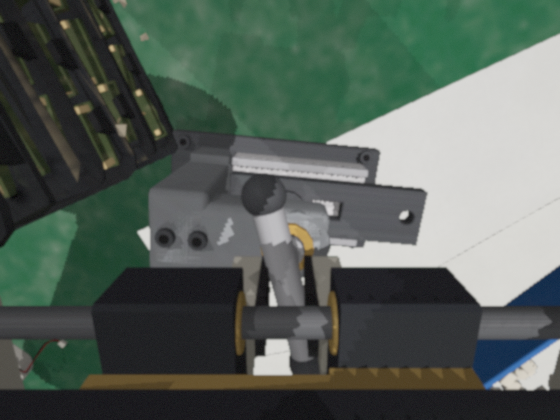

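```bash
python3 - <<'E'
from h import *
T=np.load("T18.npy");P=np.load("P18.npy");C=tocl(P);z=P[...,2]
w=onplane("wrist",[(272.5,157.5),(302.5,272.5)],.172,T); dd=w[0]-w[1]; print("bar ang",np.degrees(np.arctan2(dd[1],dd[0]))%360,np.linalg.norm(dd),w.mean(0))
c=w.mean(0)[:2]; bx=dd[:2]/np.linalg.norm(dd[:2]); by=np.array([-bx[1],bx[0]])
s=(P[...,:2]-c)@bx;t=(P[...,:2]-c)@by
m=(abs(s)<.035)&(abs(t)<.009)&(z>.15)
for lo in np.arange(-.006,.006,.002):
    k=m&(t>=lo)&(t<lo+.002); print(round(lo,3),k.sum(),np.median(z[k]))
k=(C[...,0]>.02)&(C[...,0]<.05)&(abs(C[...,1])<.02)&(z>.11)&(z<.14); print("arm",k.sum(),np.median(z[k]))
v,u=np.mgrid[:420,:560]
for n,uv,zz in [("hole",(378,186),.049),("endA",(391,169),.049),("endB",(388,208),.049),("baseA",(357,138),.014),("baseB",(349,213),.014)]: print(n,tocl(onplane("wrist",[uv],zz,T))[0].round(4))
E
```

```text
bar ang 172.14819075826944 0.0876882357454414 [0.60047952 0.28883162 0.172     ]
-0.006 1073 0.34345928170982987
-0.004 1054 0.34335405816317843
-0.002 1040 0.3434556373721013
0.0 1021 0.3435566186455789
0.002 951 0.3448721436354178
0.004 921 0.35170056213933076
arm 1735 0.1293744086011237
hole [-0.0921 -0.0005  0.049 ]
endA [-0.1024 -0.0191  0.049 ]
endB [-0.1062  0.022   0.049 ]
baseA [-0.0707 -0.0435  0.014 ]
baseB [-0.0734  0.0417  0.014 ]
```

```bash
python3 - <<'E'
from h import *
P=np.load("P18.npy");z=P[...,2]
c=np.array([.60048,.28883]);a=np.radians(172.15);bx=np.array([np.cos(a),np.sin(a)]);by=np.array([-bx[1],bx[0]])
s=(P[...,:2]-c)@bx;t=(P[...,:2]-c)@by
for lo in np.arange(-.008,.008,.002):
    k=(abs(s)<.035)&(z>.15)&(z<.2)&(t>=lo)&(t<lo+.002); print(round(lo,3),k.sum(),np.median(z[k]))
E
```

```text
-0.008 155 0.17596110137807297
-0.006 298 0.1783692093888754
-0.004 301 0.17981378652840746
-0.002 287 0.18051510375279278
0.0 282 0.18055492274559387
0.002 270 0.17988935968703657
0.004 254 0.17865757216042955
0.006 97 0.17648301728351634
```

```bash
python3 - <<'E'
from h import *
print(*F(6)); robot.job_done(); print(robot.read_t())
E
```

```text
[ 0.07 -0.04 -0.28] [ 0.161 -0.013 -0.016]
the job is handed in; nothing more can be done
the job is handed in; nothing more can be done
```

The plate is home on the grey clamp's bed and clamped with the spring foot about half-way in. I handed the job in just after 40 s; it gave no verdict.

**Plate:** I gripped it near one end. It drooped about 16° and slipped a few millimetres in the jaws on the way over. I levelled it against the bed, slid it in until it pushed back at the column with about 6 N, and let go.
- **After letting go:** it lay flat, with slopes below 0.004, between both rails. Its centre was at about clamp x -32 mm and y within 1 mm.
- **After clamping:** a second look, after I had turned the handle, put x between about -29 and -32 mm.

**T-handle:** I turned the bar 2.98 rad clockwise by camera, and it ended 12.8 mm below its tee = 0 height. Both put tee at about 3.2 and the foot at about 3.8 mm. The torque rose from about 0.29 to 0.40 N m. That rise alone suggests about 3.2 mm, which is slightly less but still within 2 to 6.5 mm.

**Checks that were unclear:**
- The force and moment readings were noisy, so I could not tell from them whether the plate's leading end first touched a rail or the bed. The pitch and depth pictures settled it as the bed.
- The bar lagged the jaws by a steady 13°, so I measured the turn from the pictures rather than from the tool angle.

At hand-in the gripper was open and clear above the handle, with no contact force. I touched nothing else on the bench and saw nothing else disturbed, but I did not measure the two bystanders again at the end.

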